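Load the reagent carrier with the blue-capped set

ROBOT

A 6-joint arm with a two-finger parallel gripper is mounted at the origin on a cart in front of the work surface, level with it; the furniture and walls round the work are solid. World frame = base frame: x ahead of the robot, y to its left, z up, the work surface at z = 0. Lengths are in m, angles in rad, forces in N, time in s.
With the tool pointing down it reaches from about 0.3 to 1 m from the base axis. Payload 5.1 kg.
Tool frame: the origin (TCP) lies midway between the tips of the shut fingers; the grasp point (between the pads) lies 19 mm behind it; z points along the fingers, y is the line along which they close (so a half turn about z gives the same grasp; the last joint's range is limited). The gripper opens to 95 mm and grips with 3 to 60 N. Pads are 20 mm wide; open, the fingers measure 119 mm over their backs; the gripper's body (75 mm by 180 mm) begins 59 mm behind the grasp point.
Start: joints at [-1.288, 0.124, 1.65, -0, 1.367, -0.083], TCP at [0.232, -0.607, 0.215] pointing down, gripper open.
Joint ranges: [-2.61, 2.61], [-1.02, 2.33], [0.03, 2.71], [-1.35, 4.49], [0.32, 2.68], [-2.91, 2.91]. Speed limits (rad/s): [2.57, 2.57, 3.14, 3.14, 3.14, 3.14].

INTERFACE

Orientations are given as [roll, pitch, yaw] about the fixed x, y, z axes, in that order (R = Rz(yaw) Ry(pitch) Rx(roll)).
In Python, from station import manip gives the robot as it stands.
- The arm moves only by the tool step_arm, never from a script. Its argument "moves" is a list that holds one entry, the list of rows, each a list of 7 numbers: the shift along the world's x, y, z each as a share of 250 mm, from -1 to 1, then the turn, a rotation vector about the world's x, y, z each as a share of 30 degrees, from -1 to 1, then the opening, from -1 (shut) to 1 (fully open), so that 0 is half open. A call has 1 to 8 rows; each row is the pose to reach, as a shift and turn from the pose commanded when the call began; what a row does not reach only later rows make up. A row lasts 1/10 s, in which the tool goes at most 50 mm and 8.59 degrees, less where a joint would pass 70% of its speed; a pose out of reach is approached as far as the arm can. A call with a number of a shift or a turn outside -1 to 1 is refused whole. A call with a gripper value outside its range is refused whole. The fingers move at their own pace and stop on an object; the grip force is fixed at half the most. Time passes only in rows, so rows that repeat a pose let the fingers close. It gives the time, the measured TCP pose, the force, the opening and the grip force at its end, in the units of the state.
- manip.get_state(): the state, without advancing time (a new reading comes with each control period).
- manip.camera(name): name is "scene" or "side" or "wrist"; returns a dict with "color" (384x512x3 uint8, blue, green, red), "fx", "fy", "cx", "cy" (pixels), "dist" ([k1, k2, p1, p2, k3] as OpenCV has them; the pictures are not rectified), "rvec" (rotation vector, rad) and "tvec" (3), from world to camera coordinates, as OpenCV has them. Camera axes: x right, y down, z forward; pixel columns grow to the right and rows downward; lengths in m; the calibration is good to about 2 mm. A picture is of the moment at which its call begins. There is no depth.
- manip.job_done(): hands the job in; it is judged then, once.
Trained networks look in the newest picture that a camera, given by its name, has taken for a name from the list of things; names that differ only in an ending like _2 or _b are one class to them, and where a whole thing is asked for, a point or a joint stands for the part that bears it (a point fixed in the world has none). Each returns a list of dicts, best first, with "confidence" (0 to 1); they miss things now and then, are a little off and sometimes report something else, mostly with a low value. They report only what shows in the picture. A call takes as long as a camera call. They do not tell look-alikes from the thing itself.
- manip.search_frame(query, camera): "xyz" ([x, y, z] in m, in world coordinates, good to about 4 mm: the middle of the surface that is visible of it).
- manip.regions_of(query, camera): "mask" (384x512 bool, what is visible of it).
The state is a dict: "t": time; "joint_positions": joint angles; "joint_vel": joint speeds; "tau": joint torques, N m; "position": TCP position; "eef_rot": TCP orientation; "ft_force": force on the tool from outside, world axes, zero at the start; "ft_torque": the same for the moment, N m; "grip_width": finger opening in m; "grasp_force": force on a finger pad.
Only numpy, scipy, OpenCV 4.12 (cv2) and the standard library are available. Lean on these libraries where they do the work, as an engineer would, in place of code of your own. Each camera call takes 0.05 s, during which the arm holds its last target. There are 200 camera calls.

TASK

Load the carrier for the next run with the four blue-capped containers only: the large bottle into the white holder, the smaller bottle into the black holder, and the two tubes into the yellow holder, one in each well. Set each one down upright on the floor of its well without tipping or dropping it, and leave the red-capped bottle and the orange-capped tube standing where they are.

Things in the scene. Friction and masses are not known exactly. Their poses are not given: they have to be found in the camera images.
- carrier: shallow aluminium carrier tray, 112 x 312 mm, rim 14 mm high, floor 6 mm thick, fixed to the bench. Origin at the centre of its underside, on the bench top; x along the short side, y along the long side, z up. The three holders stand in it in a row along its y, 100 mm apart, in an order that varies; their axes are parallel to its axes.
- holder_white: white open-topped square holder for the large bottle, fixed in the carrier: 94 x 94 mm outside, one well 86 x 86 mm at its centre, 44 mm high, walls 4 mm, well floor 4 mm above its origin. Origin at the centre of its underside (6 mm above the bench), axes parallel to the carrier's.
- holder_black: black open-topped square holder for the smaller blue-capped bottle, fixed in the carrier: 84 x 84 mm outside, one well 76 x 76 mm at its centre, 44 mm high, walls 4 mm, well floor 4 mm above its origin. Origin at the centre of its underside (6 mm above the bench), axes parallel to the carrier's.
- holder_yellow: yellow open-topped holder for the two tubes, fixed in the carrier: 100 mm along its x, 56 mm along its y, 44 mm high, walls 4 mm; two wells side by side, each 44 mm (x) by 48 mm (y), centred at x = +24 mm and x = -24 mm, well floor 4 mm above its origin. Origin at the centre of its underside (6 mm above the bench), axes parallel to the carrier's.
- bottle_large: large clear glass bottle with a blue cap and a cream filling, 68 mm diameter, 167 mm tall; shoulder slopes in to the cap, which is 39 mm in diameter and takes the top 24 mm (143 to 167 mm above its underside), where it can be gripped; about 0.42 kg. Stands loose on the bench. Origin at the centre of its underside, z up; round, so its yaw has no meaning.
- bottle_small: smaller clear glass bottle with a blue cap, 56 mm diameter, 137 mm tall; shoulder slopes in to the cap, which is 32 mm in diameter and takes the top 20 mm (117 to 137 mm above its underside), where it can be gripped; about 0.21 kg. Stands loose on the bench. Origin at the centre of its underside, z up; round, so its yaw has no meaning.
- tube_a: clear plastic 50 ml tube with a blue screw cap, standing on its skirt: body 28 mm diameter, 115 mm tall, cap 34 mm diameter in the top 15 mm; about 0.03 kg. Looks the same as tube_b and either may take either well. Stands loose on the bench. Origin at the centre of its underside, z up; round, so its yaw has no meaning.
- tube_b: clear plastic 50 ml tube with a blue screw cap, standing on its skirt: body 28 mm diameter, 115 mm tall, cap 34 mm diameter in the top 15 mm; about 0.04 kg. Looks the same as tube_a and either may take either well. Stands loose on the bench. Origin at the centre of its underside, z up; round, so its yaw has no meaning.
- bottle_red: clear glass bottle with a red cap, 50 mm diameter, 117 mm tall; does not belong in the carrier and stays where it is. Stands loose on the bench. Origin at the centre of its underside, z up; round, so its yaw has no meaning.
- tube_orange: clear plastic 50 ml tube with an orange cap, same size as the blue-capped tubes (115 mm tall, cap 34 mm diameter); does not belong in the carrier and stays where it is. Stands loose on the bench. Origin at the centre of its underside, z up; round, so its yaw has no meaning.
Mind the look-alikes: they are no part of the job. What is shaped like the bottle_small but turquoise is not meant.

How it is judged:
By the outcome, as a careful person would: the job done as asked, in the order asked, and still so for the second after the job is handed in, with the robot touching nothing.
It also fails if it takes over 102 s, if anything falls off the work surface, if the arm or the gripper's body presses on something with over 40 N, if the wrist force passes 120 N, or if a joint passes its speed limit or range.

## Working session

There is one attempt and no reset: what is moved stays moved. The work goes in short steps, Python scripts to look and compute and a tool call to move; the robot and the scene stay as the last step left them, time stands still between calls to the robot, and variables do not carry over. Pictures are saved under pics/ and viewed, at most 17 in all, crops included, and the job is handed in when it is done.

Besides the shell and the picture viewer there is one more tool, called by a JSON object that holds its "name" and its "arguments", one argument or row to a line. step_arm: Moves the arm, as the interface text tells. Its arguments: {"type":"object","properties":{"moves":{"type":"array"}},"required":["moves"]}

```bash
mkdir -p pics; cat > h.py <<'E'
import numpy as np, cv2
from station import manip
def proj(c,P):
    K=np.array([[c['fx'],0,c['cx']],[0,c['fy'],c['cy']],[0,0,1.]])
    return cv2.projectPoints(np.array(P,float).reshape(-1,3),np.array(c['rvec'],float),np.array(c['tvec'],float),K,np.array(c['dist'],float))[0].reshape(-1,2)
def ray(c,uv,z):
    K=np.array([[c['fx'],0,c['cx']],[0,c['fy'],c['cy']],[0,0,1.]])
    n=cv2.undistortPoints(np.array(uv,float).reshape(-1,1,2),K,np.array(c['dist'],float)).reshape(-1,2)
    R=cv2.Rodrigues(np.array(c['rvec'],float))[0]; t=np.array(c['tvec'],float).reshape(3)
    o=-R.T@t; d=np.c_[n,np.ones(len(n))]@R
    return o+d*((z-o[2])/d[:,2])[:,None]
E
python3 - <<'E'
from h import *
for n in ['scene','side']:
    c=manip.camera(n); cv2.imwrite(f'pics/{n}0.png',c['color'])
    R=cv2.Rodrigues(np.array(c['rvec']))[0]; print(n,(-R.T@np.array(c['tvec']).reshape(3)).round(3))
    for q in ['carrier','holder_white','holder_black','holder_yellow','bottle_large','bottle_small','tube_a','bottle_red','tube_orange']:
        print(q,[(np.round(d['xyz'],3).tolist(),round(d['confidence'],2)) for d in manip.search_frame(q,n)])
print(manip.get_state())
E
```

```text
scene [0.184 0.736 0.669]
carrier [([0.388, 0.224, 0.007], 0.72)]
holder_white [([0.511, 0.025, 0.026], 0.97)]
holder_black [([0.448, 0.116, 0.031], 0.9)]
holder_yellow [([0.387, 0.214, 0.034], 0.95)]
bottle_large [([0.411, 0.438, 0.116], 0.77)]
bottle_small [([0.482, 0.479, 0.087], 0.87), ([0.321, 0.368, 0.092], 0.64)]
tube_a [([0.631, 0.318, 0.075], 0.91), ([0.58, 0.238, 0.079], 0.61)]
bottle_red [([0.558, 0.415, 0.085], 0.61)]
tube_orange [([0.66, 0.226, 0.075], 0.86)]
side [0.385 0.842 0.85 ]
carrier [([0.579, 0.241, 0.084], 0.54)]
holder_white [([0.508, 0.027, 0.032], 0.87)]
holder_black [([0.446, 0.125, 0.026], 0.68), ([0.491, 0.484, 0.093], 0.38)]
holder_yellow [([0.388, 0.21, 0.036], 0.61)]
bottle_large [([0.422, 0.437, 0.114], 0.94)]
bottle_small [([0.49, 0.481, 0.092], 0.63), ([0.333, 0.372, 0.092], 0.62), ([0.444, 0.125, 0.026], 0.42)]
tube_a [([0.629, 0.319, 0.088], 0.83), ([0.4, 0.214, 0.007], 0.65), ([0.58, 0.24, 0.082], 0.6)]
bottle_red [([0.564, 0.418, 0.078], 0.75)]
tube_orange [([0.664, 0.226, 0.086], 0.95)]
{'t': 1.0, 'joint_positions': array([-1.28763627e+00,  1.23811744e-01,  1.65029786e+00,  2.12334857e-05,
        1.36751156e+00, -8.25783973e-02]), 'joint_vel': array([-6.74970833e-04,  9.74254006e-04,  3.54929168e-04,  8.17339806e-04,
       -8.80034484e-04,  8.08902459e-05]), 'tau': array([-3.29024908e-03, -4.17600274e+01, -3.60241699e+01,  7.73269683e-02,
        4.28351678e-02, -1.06731017e-05]), 'position': array([ 0.23245312, -0.60699878,  0.21464987]), 'eef_rot': array([-3.14156595e+00, -2.30771895e-05,  3.65734163e-01]), 'ft_force': array([-0.05039234, -0.6066213 , -0.45800366]), 'ft_torque': array([ 0.00151473,  0.02206861, -0.04672476]), 'grasp_force': 0.0, 'grip_width': 0.09491721015703578}
```

View pics/scene0.png

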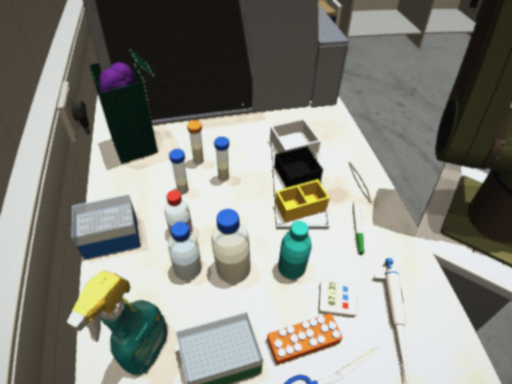

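View pics/side0.png

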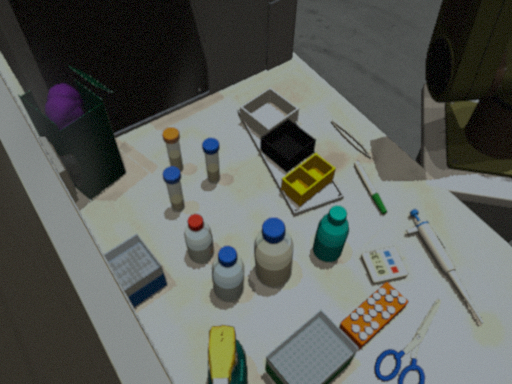

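The scene view shows four blue caps: large bottle (228,218), small bottle (180,230), and tubes (177,155) and (221,143). The bottle at (297,240) is the turquoise look-alike and is excluded. Red is at (174,197) and orange at (194,126). The holders run white, black, yellow down the carrier at (295,135), (298,165) and (302,200).

```bash
cat > m.py <<'E'
from h import *
from scipy.optimize import minimize
cams={n:manip.camera(n) for n in ['scene','side']}
masks={(n,q):manip.regions_of(q,n)[0]['mask'] for n in cams for q in ['holder_white','holder_black','holder_yellow']}
S={'holder_white':(.094,.094,-.1),'holder_black':(.084,.084,0),'holder_yellow':(.1,.056,.1)}
def pred(c,q,p):
    a,b,o=S[q]; R=np.array([[np.cos(p[2]),-np.sin(p[2])],[np.sin(p[2]),np.cos(p[2])]])
    P=[[*(R@[x,y+o]+p[:2]),z] for x in (-a/2,a/2) for y in (-b/2,b/2) for z in (.008,.05)]
    m=np.zeros((384*4,512*4),np.uint8); h=cv2.convexHull(((proj(c,P)+.5)*4).round().astype(np.int32)); cv2.fillConvexPoly(m,h,1)
    return cv2.resize(m*255,(512,384),interpolation=cv2.INTER_AREA)/255.
def cost(p,ks=None): return sum(np.abs(pred(cams[n],q,p)-masks[n,q]).sum() for n,q in (ks or masks))
s0=np.array([[.45,.12,.58],[.48,.12,.58],[.45,.15,.58],[.45,.12,.7]])
r=minimize(cost,[.45,.12,.58],method='Nelder-Mead',options=dict(initial_simplex=s0)); p=r.x
print('carrier',p.round(4),r.fun,sum(m.sum() for m in masks.values()),{k:round(cost(p,[k])) for k in masks})
for n in cams:
    r=minimize(lambda x:cost(x,[k for k in masks if k[0]==n]),p,method='Nelder-Mead',options=dict(initial_simplex=p+(s0-s0[0])/3)); print(n,r.x.round(4))
u=np.array([-np.sin(p[2]),np.cos(p[2])]);v=np.array([np.cos(p[2]),np.sin(p[2])])
print('white',p[:2]-.1*u,'black',p[:2],'wells',p[:2]+.1*u+.024*v,p[:2]+.1*u-.024*v)
for n,c in cams.items():
    hsv=cv2.cvtColor(c['color'],cv2.COLOR_BGR2HSV); m=cv2.inRange(hsv,(105,140,60),(125,255,255))
    k,l,st,ce=cv2.connectedComponentsWithStats(m)
    for i in range(1,k):
        if st[i,4]>60:
            print(n,ce[i].round(1),st[i].tolist(),{N:ray(c,[ce[i]],z)[0][:2].round(4).tolist() for N,z in [('L',.156),('S',.128),('T',.1085)]})
print('vase base',ray(cams['side'],[[92,195],[125,170]],0).round(3).tolist(),ray(cams['scene'],[[120,160],[157,150]],0).round(3).tolist())
im=cams['side']['color'].copy()
for q in S:
    k,_=cv2.findContours((pred(cams['side'],q,p)>.5).astype(np.uint8),0,2); cv2.drawContours(im,k,-1,(0,0,255),1)
cv2.imwrite('pics/fit.png',cv2.resize(im[80:310,140:370],None,fx=2.6,fy=2.6))
E
python3 m.py
```

```text
carrier [0.4448 0.1251 0.6214] 2407.2039215686273 9727 {('scene', 'holder_white'): 538, ('scene', 'holder_black'): 317, ('scene', 'holder_yellow'): 337, ('side', 'holder_white'): 495, ('side', 'holder_black'): 311, ('side', 'holder_yellow'): 409}
scene [0.4448 0.1251 0.6214]
side [0.4446 0.1252 0.6195]
white [0.50297435 0.04383768] black [0.44476038 0.12514656] wells [0.40606055 0.2204268 ] [0.36703229 0.19248409]
scene [221.2 142.8] [215, 137, 13, 13, 132] {'L': [0.5486, 0.2709], 'S': [0.5685, 0.2455], 'T': [0.5823, 0.2278]}
scene [176.6 155.6] [170, 150, 14, 13, 144] {'L': [0.598, 0.348], 'S': [0.6206, 0.3269], 'T': [0.6363, 0.3122]}
scene [227.3 220.8] [217, 210, 21, 23, 409] {'L': [0.4263, 0.4218], 'S': [0.4396, 0.4047], 'T': [0.4488, 0.3927]}
scene [180.  230.9] [171, 222, 18, 19, 263] {'L': [0.4776, 0.4813], 'S': [0.4937, 0.4674], 'T': [0.5048, 0.4577]}
scene [109.2 245.9] [78, 234, 61, 24, 694] {'L': [0.5523, 0.5678], 'S': [0.5724, 0.5586], 'T': [0.5864, 0.5522]}
scene [300.6 379.6] [285, 376, 32, 8, 105] {'L': [0.2034, 0.5773], 'S': [0.2044, 0.5687], 'T': [0.2052, 0.5627]}
side [210.2 144.6] [203, 138, 16, 14, 166] {'L': [0.5717, 0.2652], 'S': [0.5793, 0.242], 'T': [0.5845, 0.2258]}
side [171.3 173.7] [163, 166, 17, 16, 199] {'L': [0.6227, 0.3441], 'S': [0.6323, 0.324], 'T': [0.639, 0.31]}
side [273.2 227.9] [263, 218, 22, 21, 361] {'L': [0.4289, 0.4185], 'S': [0.4306, 0.4015], 'T': [0.4318, 0.3896]}
side [227.  254.7] [219, 247, 17, 16, 235] {'L': [0.4915, 0.481], 'S': [0.4958, 0.4664], 'T': [0.4988, 0.4563]}
side [388.4 364.1] [375, 350, 29, 31, 335] {'L': [0.2405, 0.6], 'S': [0.2347, 0.5902], 'T': [0.2306, 0.5834]}
side [412.  371.7] [399, 359, 25, 25, 212] {'L': [0.2097, 0.6035], 'S': [0.2026, 0.5938], 'T': [0.1976, 0.5872]}
vase base [[0.822, 0.318, 0.0], [0.777, 0.242, 0.0]] [[0.832, 0.321, 0.0], [0.779, 0.242, 0.0]]
```

View pics/fit.png

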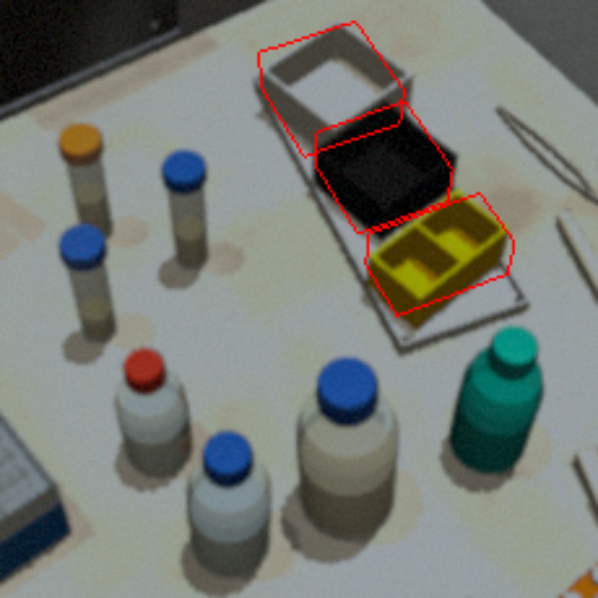

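The hull fit is visibly off: yaw is wrong, with the white hull shifted left and the yellow one right. I'll restart it from several yaws and check it against hand-picked rim corners.

```bash
cat > m2.py <<'E'
exec(open('m.py').read().split("s0=")[0])
f=lambda a:np.array(a)/2.6+[140,80]
c=cams['side']
for nm,a,z in [('yellow rim L,T,R',[[368,258],[456,190],[511,235]],.05),('white rim L,T,R',[[258,82],[338,28],[411,77]],.05),('carrier bottom,right',[[403,350],[526,300]],.014)]:
    w=ray(c,f(a),z)[:,:2]; print(nm,w.round(4).tolist(),np.linalg.norm(np.diff(w,axis=0),axis=1).round(3))
best=None
for y in np.arange(.2,1.1,.1):
  for sg in (0,):
    s=np.array([[.45,.12,y],[.47,.12,y],[.45,.14,y],[.45,.12,y+.1]])
    r=minimize(cost,s[0],method='Nelder-Mead',options=dict(initial_simplex=s))
    if best is None or r.fun<best.fun: best=r
    print(round(y,1),r.x.round(4),round(r.fun))
p=best.x
im=np.zeros((384,1024,3),np.uint8)
for i,n in enumerate(cams):
    v=cams[n]['color'].copy()
    for q in S:
        v[masks[n,q]]=v[masks[n,q]]//2+np.array([100,0,100],np.uint8)
        k,_=cv2.findContours((pred(cams[n],q,p)>.5).astype(np.uint8),0,2); cv2.drawContours(v,k,-1,(0,255,0),1)
    im[:,i*512:i*512+512]=v
cv2.imwrite('pics/fit2.png',np.hstack([cv2.resize(im[100:250,240:350],(400,545)),cv2.resize(im[75:225,512+230:512+340],(400,545))]))
E
python3 m2.py
```

```text
yellow rim L,T,R [[0.4382, 0.2384], [0.38, 0.1575], [0.3328, 0.1946]] [0.1  0.06]
white rim L,T,R [[0.56, 0.0706], [0.5043, -0.0077], [0.4327, 0.0397]] [0.096 0.086]
carrier bottom,right [[0.4005, 0.293], [0.3128, 0.2279]] [0.109]
0.2 [0.4445 0.1243 0.6191] 2485
0.3 [0.4441 0.1239 0.6178] 2483
0.4 [0.4447 0.1247 0.6168] 2480
0.5 [0.4442 0.1247 0.6178] 2483
0.6 [0.4441 0.1253 0.6166] 2484
0.7 [0.4446 0.1246 0.6126] 2482
0.8 [0.4443 0.1248 0.6211] 2478
0.9 [0.4451 0.1249 0.6134] 2484
1.0 [0.4441 0.1251 0.6164] 2483
```

View pics/fit2.png

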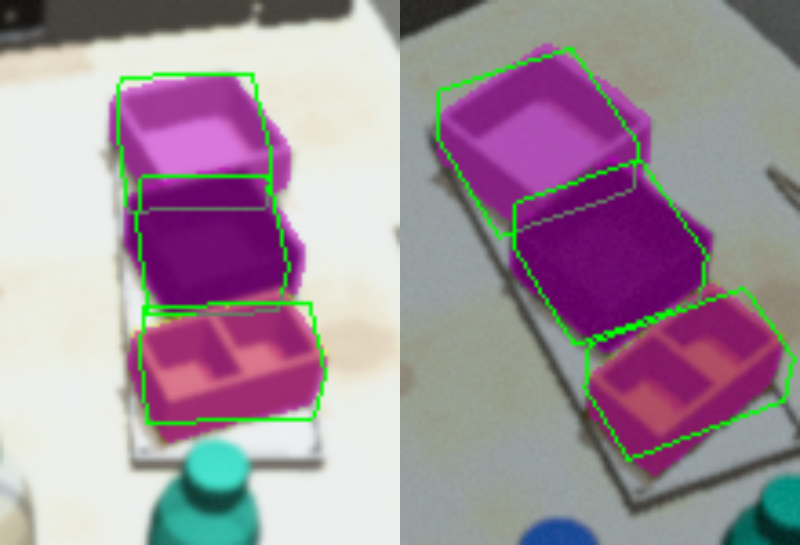

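The masks are good. The holders look turned relative to the tray: rim corners give about 0.95 rad against 0.62 for the tray edge. I'll fit each holder on its own.

```bash
cat > m3.py <<'E'
exec(open('m.py').read().split("s0=")[0])
for q in S: S[q]=(*S[q][:2],0)
for q,x in [('holder_white',(.5,.04)),('holder_black',(.445,.125)),('holder_yellow',(.386,.207))]:
  for ks in [None,'scene','side']:
    K=[k for k in masks if k[1]==q and (ks is None or k[0]==ks)]; res=[]
    for y in (.6,.95,1.25):
        s=np.array([[*x,y],[x[0]+.02,x[1],y],[x[0],x[1]+.02,y],[*x,y+.15]])
        res.append(minimize(lambda p:cost(p,K),s[0],method='Nelder-Mead',options=dict(initial_simplex=s)))
    r=min(res,key=lambda r:r.fun); print(q,ks,r.x.round(4),round(r.fun),sum(masks[k].sum() for k in K))
E
python3 m3.py
```

```text
holder_white None [0.4997 0.0407 0.8639] 4188 4017
holder_white scene [ 1.2081 -0.923   0.5333] 2292 2292
holder_white side [0.4984 0.0419 0.9117] 305 1725
holder_black None [0.4423 0.1256 0.9454] 227 3326
holder_black scene [0.4426 0.1247 0.9411] 126 1529
holder_black side [0.4419 0.1262 0.9283] 92 1797
holder_yellow None [0.3869 0.2102 0.9246] 161 3224
holder_yellow scene [0.3863 0.2098 0.9309] 52 1593
holder_yellow side [0.3881 0.2111 0.9247] 92 1631
```

{"name": "step_arm", "arguments": {
  "moves": [
    [[0.8,1,0.26,0,0,0.41,0.5],[0.8,1,0.26,0,0,0.41,0.5],[0.8,1,0.26,0,0,0.41,0.5],[0.8,1,0.26,0,0,0.41,0.5],[0.8,1,0.26,0,0,0.41,0.5],[0.8,1,0.26,0,0,0.41,0.5],[0.8,1,0.26,0,0,0.41,0.5]]
  ]
}}

```text
t: 2.9
position: [0.4344, -0.3544, 0.2811]
eef_rot: [3.14, -0.001, 0.583]
ft_force: [-0.6, -0.3, -0.2]
grip_width: 0.0712
grasp_force: 0.0
```

{"name": "step_arm", "arguments": {
  "moves": [
    [[0,1,0,0,0,0,0.5],[0,1,0,0,0,0,0.5],[0,1,0,0,0,0,0.5],[0,1,0,0,0,0,0.5],[0,1,0,0,0,0,0.5]]
  ]
}}

```text
t: 3.4
position: [0.4321, -0.1052, 0.2799]
eef_rot: [3.141, -0.001, 0.58]
ft_force: [1.3, 0.1, 1.1]
grip_width: 0.0716
grasp_force: 0.0
```

{"name": "step_arm", "arguments": {
  "moves": [
    [[0,1,0,0,0,0,0.5],[0,1,0,0,0,0,0.5],[0,1,0,0,0,0,0.5],[0,1,0,0,0,0,0.5],[0,1,0,0,0,0,0.5]]
  ]
}}

```text
t: 3.9
position: [0.432, 0.145, 0.2801]
eef_rot: [3.141, -0.001, 0.581]
ft_force: [0.9, 0.5, 1.3]
grip_width: 0.0716
grasp_force: 0.0
```

{"name": "step_arm", "arguments": {
  "moves": [
    [[0,0.8,0,0,0,0,0.5],[0,0.8,0,0,0,0,0.5],[0,0.8,0,0,0,0,0.5],[0,0.8,0,0,0,0,0.5],[0,0.8,0,0,0,0,0.5]]
  ]
}}

```text
t: 4.4
position: [0.4314, 0.3476, 0.2789]
eef_rot: [-3.14, 0.001, 0.586]
ft_force: [-0.4, -0.7, -0.4]
grip_width: 0.0712
grasp_force: 0.0
```

```bash
cat > w.py <<'E'
from h import *
import sys
c=manip.camera('wrist'); cv2.imwrite(f'pics/{sys.argv[1]}.png',c['color'])
s=manip.get_state(); print(s['t'],s['position'].round(4),s['eef_rot'].round(3))
R=cv2.Rodrigues(np.array(c['rvec']))[0]; print('cam',(-R.T@np.array(c['tvec']).reshape(3)).round(3))
hsv=cv2.cvtColor(c['color'],cv2.COLOR_BGR2HSV); m=cv2.inRange(hsv,(105,140,60),(125,255,255))
k,l,st,ce=cv2.connectedComponentsWithStats(m)
for i in range(1,k):
    if st[i,4]>60: print(ce[i].round(1),st[i].tolist(),{N:ray(c,[ce[i]],z)[0][:2].round(4).tolist() for N,z in [('L',.162),('S',.133),('T',.113)]})
E
python3 w.py w1
```

```text
4.45 [0.4317 0.3453 0.279 ] [-3.142e+00  1.000e-03  5.850e-01]
cam [0.5   0.394 0.448]
[394.   42.3] [380, 27, 29, 32, 738] {'L': [0.6185, 0.3235], 'S': [0.6305, 0.3164], 'T': [0.6387, 0.3115]}
[194.8  72.8] [182, 58, 27, 30, 591] {'L': [0.4962, 0.4606], 'S': [0.4958, 0.4674], 'T': [0.4956, 0.4721]}
[418.2 130.7] [405, 117, 27, 28, 556] {'L': [0.5721, 0.2517], 'S': [0.5793, 0.2373], 'T': [0.5844, 0.2274]}
[ 84.2 211.4] [71, 196, 25, 33, 128] {'L': [0.3121, 0.4916], 'S': [0.293, 0.5015], 'T': [0.2798, 0.5083]}
[ 70.1 222.9] [53, 209, 30, 26, 81] {'L': [0.291, 0.4992], 'S': [0.2698, 0.5099], 'T': [0.2552, 0.5173]}
```

View pics/w1.png

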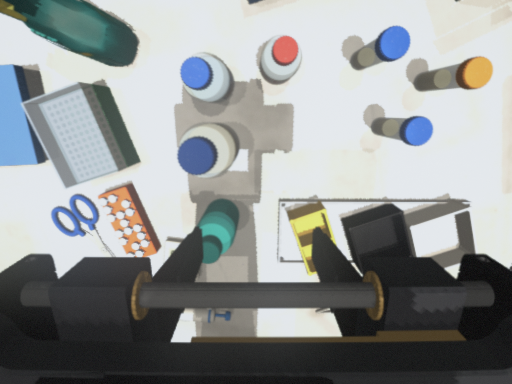

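The wrist view confirms which item is which: small bottle (195,73), large bottle (198,155) and tubes (394,42) and (418,131). Turquoise (217,232), red and orange stay put. Positions agree with the scene estimates to about 2 mm. Next is the large bottle.

{"name": "step_arm", "arguments": {
  "moves": [
    [[-0.016,0.3,0,0,0,0,0.5],[-0.016,0.3,0,0,0,0,0.5],[-0.016,0.3,-0.2,0,0,0,0.5],[-0.016,0.3,-0.37,0,0,0,0.5],[-0.016,0.3,-0.5,0,0,0,0.5],[-0.016,0.3,-0.55,0,0,0,0.5],[-0.016,0.3,-0.55,0,0,0,0.5],[-0.016,0.3,-0.55,0,0,0,0.5]]
  ]
}}

```text
t: 5.25
position: [0.4297, 0.4182, 0.1443]
eef_rot: [-3.141, -0.003, 0.58]
ft_force: [-0.9, 0.4, 0.1]
grip_width: 0.0714
grasp_force: 0.0
```

{"name": "step_arm", "arguments": {
  "moves": [
    [[0,0,0,0,0,0,-0.1],[0,0,0,0,0,0,-0.25],[0,0,0,0,0,0,-0.5],[0,0,0,0,0,0,-1],[0,0,0,0,0,0,-1],[0,0,0,0,0,0,-1],[0,0,0,0,0,0,-1],[0,0,0,0,0,0,-1]]
  ]
}}

```text
t: 6.05
position: [0.4285, 0.4184, 0.1426]
eef_rot: [-3.141, -0.001, 0.58]
ft_force: [-0.4, 1.2, 2.8]
grip_width: 0.0387
grasp_force: 30.0
```

{"name": "step_arm", "arguments": {
  "moves": [
    [[0,0,0.03,0,0,0,-1],[0,0,0.1,0,0,0,-1],[0,0,0.2,0,0,0,-1],[0,0,0.3,0,0,0,-1],[0,0,0.36,0,0,0,-1],[0,0,0.38,0,0,0,-1]]
  ]
}}

```text
t: 6.65
position: [0.4293, 0.4185, 0.2399]
eef_rot: [-3.141, -0.004, 0.58]
ft_force: [0.5, 0.3, -6.1]
grip_width: 0.0393
grasp_force: 30.0
```

{"name": "step_arm", "arguments": {
  "moves": [
    [[0.01,-0.05,0,0,0,0,-1],[0.03,-0.15,0,0,0,0,-1],[0.06,-0.28,0,0,0,0,-1],[0.08,-0.41,0,0,0,0,-1],[0.1,-0.54,0,0,0,0,-1],[0.12,-0.65,0,0,0,0,-1],[0.14,-0.73,0,0,0,0,-1],[0.14,-0.76,0,0,0,0,-1]]
  ]
}}

```text
t: 7.45
position: [0.4629, 0.2252, 0.2351]
eef_rot: [3.141, 0.004, 0.578]
ft_force: [-0.0, 0.9, -5.1]
grip_width: 0.0389
grasp_force: 30.0
```

{"name": "step_arm", "arguments": {
  "moves": [
    [[0.01,-0.05,0,0,0,0,-1],[0.03,-0.15,0,0,0,0,-1],[0.06,-0.28,0,0,0,0,-1],[0.08,-0.41,0,0,0,0,-1],[0.1,-0.54,0,0,0,0,-1],[0.12,-0.65,0,0,0,0,-1],[0.14,-0.72,0,0,0,0,-1],[0.14,-0.74,0,0,0,0,-1]]
  ]
}}

```text
t: 8.25
position: [0.4984, 0.0415, 0.2365]
eef_rot: [-3.141, 0.001, 0.579]
ft_force: [0.3, 1.2, -4.3]
grip_width: 0.0392
grasp_force: 30.0
```

```bash
cat > hold.py <<'E'
from h import *
s=manip.get_state(); print(s['t'],s['position'].round(4),s['eef_rot'].round(3),s['ft_force'].round(2),s['grip_width'])
import sys
ims=[]
for n in ('scene','side'):
    c=manip.camera(n)['color']; y,x=[(90,230),(65,210)][n=='side']; ims.append(cv2.resize(c[y:y+160,x:x+130],(390,480)))
cv2.imwrite(f'pics/{sys.argv[1]}.png',np.hstack(ims))
E
python3 hold.py p1
```

```text
8.25 [0.4984 0.0415 0.2365] [-3.141e+00  1.000e-03  5.790e-01] [ 0.28  1.22 -4.32] 0.03917184687993932
```

View pics/p1.png

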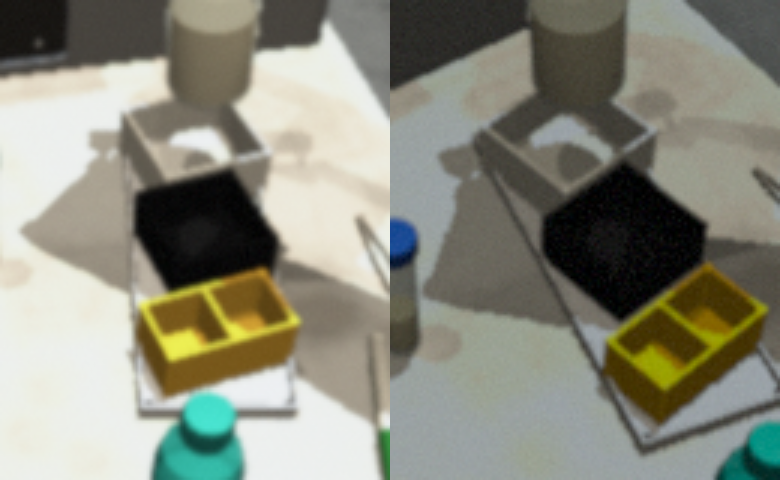

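```bash
python3 - <<'E'
from h import *
for n,pts in (('side',[[241,109],[298.7,107.3],[269.3,128.3]]),('scene',[[230+122/3,90+113/3],[230+270/3,90+155/3],[230+137/3,90+172/3],[230+232/3,90+103/3]])):
    c=manip.camera(n); print(n,ray(c,pts,.05)[:,:2].round(4).tolist())
    a=.935;v=np.array([np.cos(a),np.sin(a)]);u=np.array([-v[1],v[0]])
    print(np.round(proj(c,[[*(np.array([.497,.042])+.047*(i*v+j*u)),.05] for i,j in((1,-1),(-1,1),(1,1),(-1,-1))]),1).tolist())
E
```

```text
side [[0.5578, 0.0621], [0.4323, 0.0323], [0.4858, 0.1073]]
[[239.8, 105.5], [299.2, 107.3], [268.7, 128.4], [270.1, 85.9]]
scene [[0.5557, 0.0605], [0.4305, 0.0387], [0.5082, 0.1164], [0.4865, -0.0031]]
[[270.0, 124.9], [320.9, 140.1], [285.3, 148.7], [304.0, 117.3]]
```

{"name": "step_arm", "arguments": {
  "moves": [
    [[-0.006,0.012,-0.04,0,0,0,-1],[-0.006,0.012,-0.12,0,0,0,-1],[-0.006,0.012,-0.18,0,0,0,-1],[-0.006,0.012,-0.24,0,0,0,-1],[-0.006,0.012,-0.29,0,0,0,-1],[-0.006,0.012,-0.32,0,0,0,-1],[-0.006,0.012,-0.33,0,0,0,-1],[-0.006,0.012,-0.33,0,0,0,-1]]
  ]
}}

```text
t: 9.25
position: [0.497, 0.046, 0.1545]
eef_rot: [-3.141, 0.0, 0.58]
ft_force: [0.9, 0.5, -4.8]
grip_width: 0.0391
grasp_force: 30.0
```

{"name": "step_arm", "arguments": {
  "moves": [
    [[0,0,-0.004,0,0,0,-1],[0,0,-0.008,0,0,0,-1],[0,0,-0.01,0,0,0,-1],[0,0,-0.01,0,0,0,-1]]
  ]
}}

```text
t: 9.65
position: [0.4973, 0.046, 0.1526]
eef_rot: [3.141, -0.001, 0.58]
ft_force: [-0.1, 0.0, -3.9]
grip_width: 0.0386
grasp_force: 30.0
```

{"name": "step_arm", "arguments": {
  "moves": [
    [[0,0,-0.003,0,0,0,-1],[0,0,-0.005,0,0,0,-1],[0,0,-0.005,0,0,0,-1]]
  ]
}}

```text
t: 9.95
position: [0.4979, 0.0462, 0.1525]
eef_rot: [3.141, -0.002, 0.58]
ft_force: [-2.4, 1.2, 5.2]
grip_width: 0.0391
grasp_force: 30.0
```

{"name": "step_arm", "arguments": {
  "moves": [
    [[0,0,0,0,0,0,-0.1],[0,0,0,0,0,0,0.1],[0,0,0,0,0,0,0.4],[0,0,0,0,0,0,0.4],[0,0,0.1,0,0,0,0.4],[0,0,0.25,0,0,0,0.4],[0,0,0.4,0,0,0,0.4],[0,0,0.5,0,0,0,0.4]]
  ]
}}

```text
t: 10.75
position: [0.4977, 0.0459, 0.2789]
eef_rot: [3.14, -0.003, 0.58]
ft_force: [1.3, -1.0, 0.0]
grip_width: 0.0667
grasp_force: 0.0
```

{"name": "step_arm", "arguments": {
  "moves": [
    [[0,0.9,0,0,0,0,0.4],[0,0.9,0,0,0,0,0.4],[0,0.9,0,0,0,0,0.4],[0,0.9,0,0,0,0,0.4],[0,0.9,0,0,0,0,0.4]]
  ]
}}

```text
t: 11.25
position: [0.4963, 0.2742, 0.2755]
eef_rot: [-3.141, 0.0, 0.583]
ft_force: [-0.5, -0.2, 0.2]
grip_width: 0.0668
grasp_force: 0.0
```

```bash
python3 w.py w2; python3 hold.py p2
```

```text
11.3 [0.4962 0.2762 0.2753] [-3.139e+00 -1.000e-03  5.850e-01]
cam [0.565 0.32  0.445]
[300.2  53.5] [287, 38, 27, 32, 651] {'L': [0.6278, 0.3149], 'S': [0.6342, 0.3144], 'T': [0.6386, 0.314]}
[98.2 86.2] [86, 72, 26, 29, 571] {'L': [0.5026, 0.4563], 'S': [0.4961, 0.4703], 'T': [0.4917, 0.4799]}
[331.6 140.7] [320, 128, 25, 26, 494] {'L': [0.5816, 0.244], 'S': [0.5833, 0.2362], 'T': [0.5845, 0.2308]}
[ 24.9 219. ] [13, 205, 25, 31, 162] {'L': [0.3358, 0.4683], 'S': [0.3123, 0.4835], 'T': [0.2961, 0.494]}
[ 12.3 232. ] [0, 217, 26, 26, 130] {'L': [0.3131, 0.4751], 'S': [0.2873, 0.4909], 'T': [0.2694, 0.5019]}
11.3 [0.4962 0.2762 0.2753] [-3.139e+00 -1.000e-03  5.850e-01] [-0.78  1.16 -0.22] 0.0664308619225451
```

View pics/p2.png

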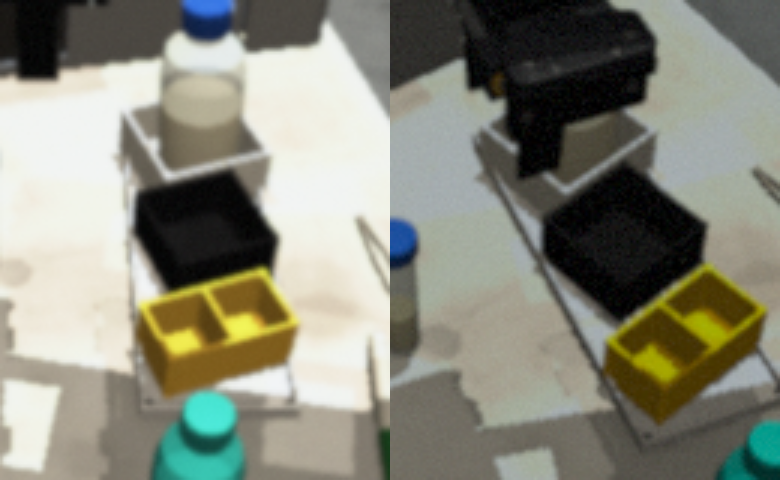

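The large bottle stands upright in the white well at (205,110) of the crop. The small bottle is next.

{"name": "step_arm", "arguments": {
  "moves": [
    [[-0.01,0.79,0,0,0,0,0.3],[-0.01,0.79,0,0,0,0,0.3],[-0.01,0.79,0,0,0,0,0.3],[-0.01,0.79,0,0,0,0,0.3],[-0.01,0.79,-0.1,0,0,0,0.3],[-0.01,0.79,-0.25,0,0,0,0.3],[-0.01,0.79,-0.35,0,0,0,0.3],[-0.01,0.79,-0.4,0,0,0,0.3]]
  ]
}}

```text
t: 12.2
position: [0.494, 0.466, 0.1721]
eef_rot: [3.141, 0.005, 0.579]
ft_force: [0.5, -0.3, -0.8]
grip_width: 0.0619
grasp_force: 0.0
```

{"name": "step_arm", "arguments": {
  "moves": [
    [[0,0,-0.12,0,0,0,0.3],[0,0,-0.2,0,0,0,0.3],[0,0,-0.24,0,0,0,0.3],[0,0,-0.24,0,0,0,0.3],[0,0,-0.24,0,0,0,0.3]]
  ]
}}

```text
t: 12.7
position: [0.4954, 0.4686, 0.1174]
eef_rot: [-3.141, -0.002, 0.58]
ft_force: [-0.8, -0.0, -0.2]
grip_width: 0.0616
grasp_force: 0.0
```

{"name": "step_arm", "arguments": {
  "moves": [
    [[0,0,0,0,0,0,-0.2],[0,0,0,0,0,0,-0.4],[0,0,0,0,0,0,-0.6],[0,0,0,0,0,0,-1],[0,0,0,0,0,0,-1],[0,0,0,0,0,0,-1],[0,0,0,0,0,0,-1]]
  ]
}}

```text
t: 13.4
position: [0.4948, 0.4684, 0.1163]
eef_rot: [3.141, -0.001, 0.581]
ft_force: [0.0, -1.2, 1.9]
grip_width: 0.0321
grasp_force: 30.0
```

{"name": "step_arm", "arguments": {
  "moves": [
    [[0,0,0.03,0,0,0,-1],[0,0,0.1,0,0,0,-1],[0,0,0.2,0,0,0,-1],[0,0,0.3,0,0,0,-1],[0,0,0.36,0,0,0,-1],[0,0,0.38,0,0,0,-1]]
  ]
}}

```text
t: 14.0
position: [0.4953, 0.4694, 0.2144]
eef_rot: [-3.141, -0.005, 0.581]
ft_force: [0.2, 0.9, -1.4]
grip_width: 0.0319
grasp_force: 30.0
```

{"name": "step_arm", "arguments": {
  "moves": [
    [[-0.01,-0.05,0,0,0,0,-1],[-0.02,-0.15,0,0,0,0,-1],[-0.04,-0.28,0,0,0,0,-1],[-0.06,-0.41,0,0,0,0,-1],[-0.08,-0.54,0,0,0,0,-1],[-0.1,-0.64,0,0,0,0,-1],[-0.11,-0.68,0,0,0,0,-1],[-0.11,-0.69,0,0,0,0,-1]]
  ]
}}

```text
t: 14.8
position: [0.4661, 0.2946, 0.2096]
eef_rot: [-3.141, 0.002, 0.579]
ft_force: [0.3, 0.5, -1.9]
grip_width: 0.0318
grasp_force: 30.0
```

{"name": "step_arm", "arguments": {
  "moves": [
    [[-0.01,-0.05,0,0,0,0,-1],[-0.02,-0.15,0,0,0,0,-1],[-0.04,-0.28,0,0,0,0,-1],[-0.06,-0.41,0,0,0,0,-1],[-0.08,-0.54,0,0,0,0,-1],[-0.1,-0.64,0,0,0,0,-1],[-0.1,-0.67,0,0,0,0,-1],[-0.1,-0.68,0,0,0,0,-1]]
  ]
}}

```text
t: 15.6
position: [0.4421, 0.1257, 0.2109]
eef_rot: [-3.141, -0.0, 0.58]
ft_force: [-0.1, 0.4, -1.8]
grip_width: 0.032
grasp_force: 30.0
```

```bash
python3 hold.py p3
```

```text
15.6 [0.4421 0.1257 0.2109] [-3.141 -0.     0.58 ] [-0.1   0.45 -1.79] 0.03201020301605579
```

View pics/p3.png

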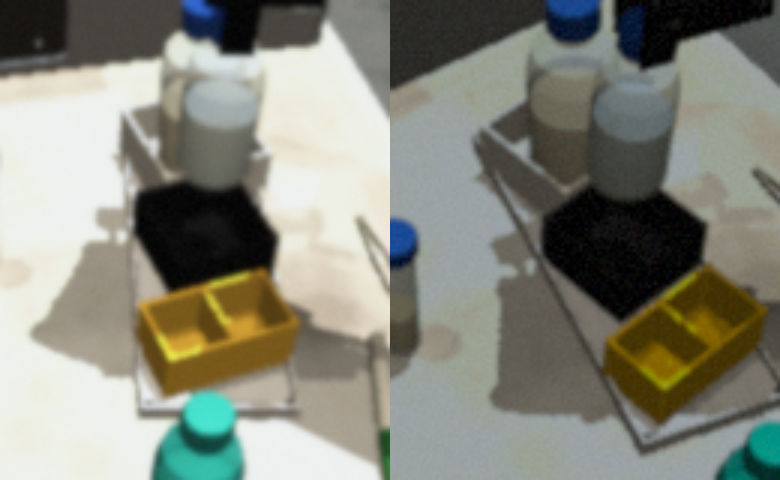

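{"name": "step_arm", "arguments": {
  "moves": [
    [[0,0,-0.04,0,0,0,-1],[0,0,-0.12,0,0,0,-1],[0,0,-0.18,0,0,0,-1],[0,0,-0.24,0,0,0,-1],[0,0,-0.29,0,0,0,-1],[0,0,-0.32,0,0,0,-1],[0,0,-0.33,0,0,0,-1],[0,0,-0.33,0,0,0,-1]]
  ]
}}

```text
t: 16.5
position: [0.442, 0.126, 0.1283]
eef_rot: [-3.141, 0.0, 0.58]
ft_force: [1.0, -0.4, -1.6]
grip_width: 0.032
grasp_force: 30.0
```

{"name": "step_arm", "arguments": {
  "moves": [
    [[0,0,-0.004,0,0,0,-1],[0,0,-0.008,0,0,0,-1],[0,0,-0.011,0,0,0,-1],[0,0,-0.013,0,0,0,-1],[0,0,-0.013,0,0,0,-1]]
  ]
}}

```text
t: 17.0
position: [0.4426, 0.1261, 0.1262]
eef_rot: [3.141, -0.001, 0.58]
ft_force: [-0.8, -0.7, 2.9]
grip_width: 0.032
grasp_force: 30.0
```

{"name": "step_arm", "arguments": {
  "moves": [
    [[0,0,0,0,0,0,-0.2],[0,0,0,0,0,0,0],[0,0,0,0,0,0,0.2],[0,0,0,0,0,0,0.2],[0,0,0.1,0,0,0,0.2],[0,0,0.25,0,0,0,0.2],[0,0,0.4,0,0,0,0.2],[0,0,0.5,0,0,0,0.2]]
  ]
}}

```text
t: 17.8
position: [0.4427, 0.1261, 0.2531]
eef_rot: [3.14, -0.003, 0.58]
ft_force: [0.7, 0.5, -0.0]
grip_width: 0.057
grasp_force: 0.0
```

{"name": "step_arm", "arguments": {
  "moves": [
    [[0.78,0.74,0,0,0,0.67,0.2],[0.78,0.74,0,0,0,0.67,0.2],[0.78,0.74,0,0,0,0.67,0.2],[0.78,0.74,0,0,0,0.67,0.2],[0.78,0.74,0,0,0,0.67,0.2],[0.78,0.74,0,0,0,0.67,0.2],[0.78,0.74,0,0,0,0.67,0.2]]
  ]
}}

```text
t: 18.5
position: [0.6379, 0.3125, 0.2482]
eef_rot: [-3.14, 0.002, 0.933]
ft_force: [-0.8, -0.0, 0.4]
grip_width: 0.0573
grasp_force: 0.0
```

```bash
python3 w.py w3; python3 hold.py p4
```

```text
18.55 [0.637  0.3114 0.2488] [-3.141e+00  2.000e-03  9.320e-01]
cam [0.687 0.38  0.417]
[264.  269.1] [252, 259, 25, 21, 420] {'L': [0.6009, 0.2522], 'S': [0.5911, 0.2377], 'T': [0.5844, 0.2277]}
18.55 [0.637  0.3114 0.2488] [-3.141e+00  2.000e-03  9.320e-01] [-0.72 -0.2  -1.36] 0.05694030535271124
```

View pics/p4.png

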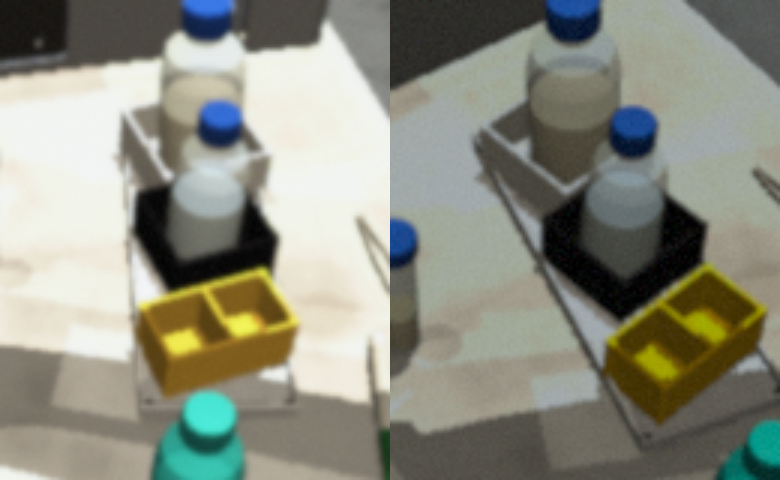

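View pics/w3.png

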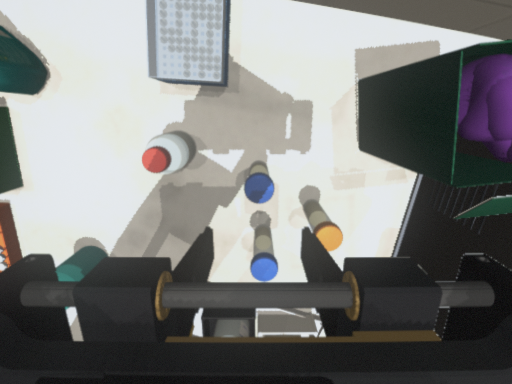

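Both bottles stand upright in their holders. In the wrist view, tube 1's cap is at (259,186), clear of orange (328,236), red (155,160) and the dark green box on the right. Going down.

{"name": "step_arm", "arguments": {
  "moves": [
    [[0,0,-0.15,0,0,0,0.1],[0,0,-0.3,0,0,0,0.1],[0,0,-0.45,0,0,0,0.1],[0,0,-0.57,0,0,0,0.1],[0,0,-0.63,0,0,0,0.1],[0,0,-0.63,0,0,0,0.1],[0,0,-0.63,0,0,0,0.1]]
  ]
}}

```text
t: 19.35
position: [0.6376, 0.3109, 0.0945]
eef_rot: [3.14, -0.002, 0.931]
ft_force: [1.0, 0.4, 0.7]
grip_width: 0.0522
grasp_force: 0.0
```

{"name": "step_arm", "arguments": {
  "moves": [
    [[0,0,0,0,0,0,-0.1],[0,0,0,0,0,0,-0.2],[0,0,0,0,0,0,-0.3],[0,0,0,0,0,0,-0.5],[0,0,0,0,0,0,-1],[0,0,0,0,0,0,-1],[0,0,0,0,0,0,-1]]
  ]
}}

```text
t: 20.05
position: [0.6378, 0.3113, 0.094]
eef_rot: [3.14, -0.002, 0.931]
ft_force: [0.2, -0.7, 5.4]
grip_width: 0.0335
grasp_force: 30.0
```

{"name": "step_arm", "arguments": {
  "moves": [
    [[0,0,0.03,0,0,0,-1],[0,0,0.1,0,0,0,-1],[0,0,0.2,0,0,0,-1],[0,0,0.32,0,0,0,-1],[0,0,0.42,0,0,0,-1],[0,0,0.46,0,0,0,-1],[0,0,0.46,0,0,0,-1]]
  ]
}}

```text
t: 20.75
position: [0.6379, 0.3114, 0.2105]
eef_rot: [3.139, -0.004, 0.931]
ft_force: [0.1, 0.7, 0.3]
grip_width: 0.0338
grasp_force: 30.0
```

{"name": "step_arm", "arguments": {
  "moves": [
    [[-0.05,-0.02,0,0,0,0,-1],[-0.14,-0.06,0,0,0,0,-1],[-0.25,-0.11,0,0,0,0,-1],[-0.37,-0.17,0,0,0,0,-1],[-0.49,-0.22,0,0,0,0,-1],[-0.61,-0.28,0,0,0,0,-1],[-0.7,-0.32,0,0,0,0,-1],[-0.76,-0.34,0,0,0,0,-1]]
  ]
}}

```text
t: 21.55
position: [0.4444, 0.2249, 0.2053]
eef_rot: [-3.14, 0.003, 0.931]
ft_force: [-0.6, 1.0, -1.2]
grip_width: 0.034
grasp_force: 30.0
```

{"name": "step_arm", "arguments": {
  "moves": [
    [[-0.05,-0.02,0,0,0,0,-1],[-0.13,-0.06,0,0,0,0,-1],[-0.22,-0.1,0,0,0,0,-1],[-0.27,-0.13,0,0,0,0,-1],[-0.3,-0.14,0,0,0,0,-1],[-0.3,-0.14,0,0,0,0,-1]]
  ]
}}

```text
t: 22.15
position: [0.371, 0.1907, 0.2065]
eef_rot: [-3.141, 0.001, 0.931]
ft_force: [-0.2, 0.4, -0.6]
grip_width: 0.0337
grasp_force: 30.0
```

```bash
python3 hold.py p5
```

```text
22.15 [0.371  0.1907 0.2065] [-3.141e+00  1.000e-03  9.310e-01] [-0.17  0.39 -0.64] 0.033718395352681355
```

View pics/p5.png

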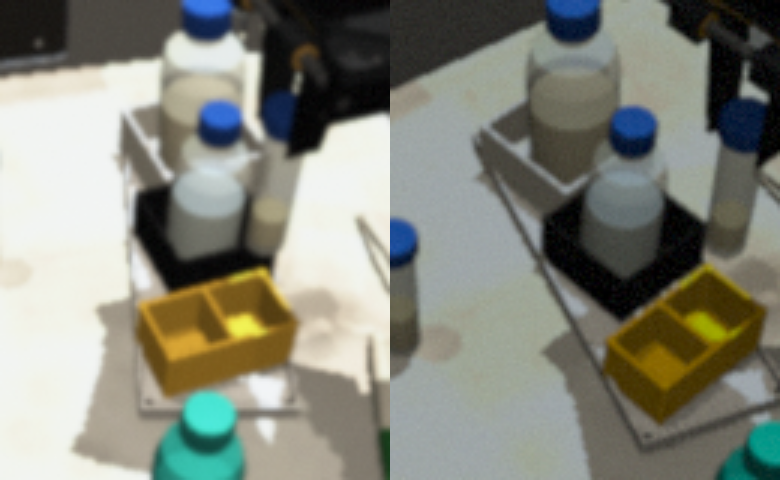

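{"name": "step_arm", "arguments": {
  "moves": [
    [[0.006,0,-0.06,0,0,0,-1],[0.006,0,-0.15,0,0,0,-1],[0.006,0,-0.24,0,0,0,-1],[0.006,0,-0.32,0,0,0,-1],[0.006,0,-0.38,0,0,0,-1],[0.006,0,-0.405,0,0,0,-1],[0.006,0,-0.405,0,0,0,-1],[0.006,0,-0.405,0,0,0,-1]]
  ]
}}

```text
t: 23.05
position: [0.3737, 0.1911, 0.1063]
eef_rot: [-3.142, 0.0, 0.931]
ft_force: [-0.4, -1.0, -0.3]
grip_width: 0.0338
grasp_force: 30.0
```

{"name": "step_arm", "arguments": {
  "moves": [
    [[0,0,-0.004,0,0,0,-1],[0,0,-0.008,0,0,0,-1],[0,0,-0.012,0,0,0,-1],[0,0,-0.014,0,0,0,-1],[0,0,-0.014,0,0,0,-1]]
  ]
}}

```text
t: 23.55
position: [0.3741, 0.1913, 0.1039]
eef_rot: [3.141, -0.001, 0.931]
ft_force: [-0.9, -0.7, 5.5]
grip_width: 0.0337
grasp_force: 30.0
```

{"name": "step_arm", "arguments": {
  "moves": [
    [[0,0,0,0,0,0,-0.2],[0,0,0,0,0,0,-0.05],[0,0,0,0,0,0,0.1],[0,0,0,0,0,0,0.1],[0,0,0.1,0,0,0,0.1],[0,0,0.25,0,0,0,0.1],[0,0,0.4,0,0,0,0.1],[0,0,0.5,0,0,0,0.1]]
  ]
}}

```text
t: 24.35
position: [0.3741, 0.1912, 0.2307]
eef_rot: [3.14, -0.003, 0.931]
ft_force: [0.8, 0.2, -0.0]
grip_width: 0.0519
grasp_force: 0.0
```

{"name": "step_arm", "arguments": {
  "moves": [
    [[0.84,0.146,0,0,0,0,0.1],[0.84,0.146,0,0,0,0,0.1],[0.84,0.146,0,0,0,0,0.1],[0.84,0.146,0,0,0,0,0.1],[0.84,0.146,0,0,0,0,0.1],[0.84,0.146,0,0,0,0,0.1],[0.84,0.146,0,0,0,0,0.1]]
  ]
}}

```text
t: 25.05
position: [0.5824, 0.2274, 0.2275]
eef_rot: [-3.141, 0.001, 0.931]
ft_force: [-0.8, -0.3, -0.5]
grip_width: 0.0522
grasp_force: 0.0
```

```bash
python3 w.py w4; python3 hold.py p6
```

```text
25.1 [0.5821 0.2274 0.2279] [-3.141e+00  1.000e-03  9.320e-01]
cam [0.632 0.294 0.397]
25.1 [0.5821 0.2274 0.2279] [-3.141e+00  1.000e-03  9.320e-01] [ 0.44 -0.83 -0.09] 0.052413762531670974
```

View pics/p6.png

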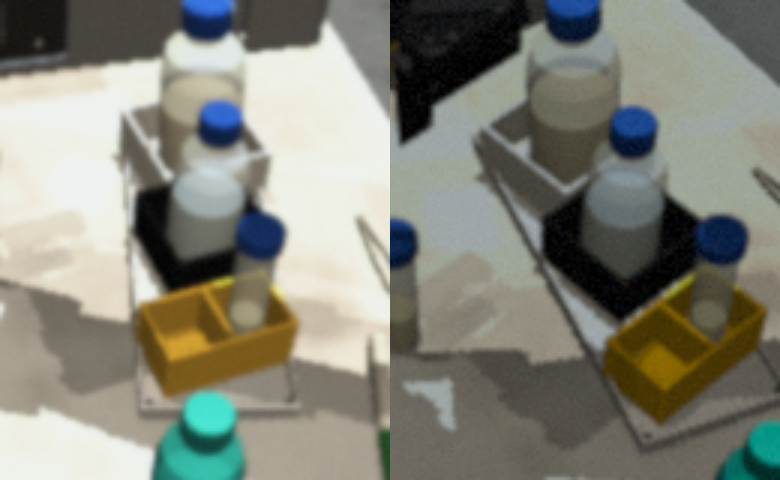

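View pics/w4.png

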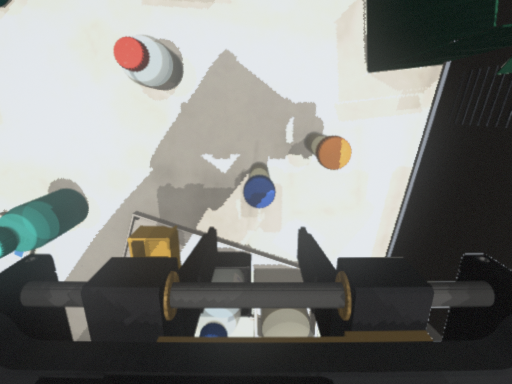

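Tube 1 stands in the right-hand well. In the wrist view tube 2's cap is at (259,190), placed relative to the gripper as tube 1 was. Going down.

{"name": "step_arm", "arguments": {
  "moves": [
    [[0.002,0,-0.15,0,0,0,0.1],[0.002,0,-0.3,0,0,0,0.1],[0.002,0,-0.42,0,0,0,0.1],[0.002,0,-0.52,0,0,0,0.1],[0.002,0,-0.545,0,0,0,0.1],[0.002,0,-0.545,0,0,0,0.1],[0.002,0,-0.545,0,0,0,0.1]]
  ]
}}

```text
t: 25.9
position: [0.5848, 0.2279, 0.0938]
eef_rot: [3.14, -0.002, 0.931]
ft_force: [0.6, -0.1, 0.0]
grip_width: 0.0522
grasp_force: 0.0
```

{"name": "step_arm", "arguments": {
  "moves": [
    [[0,0,0,0,0,0,-0.1],[0,0,0,0,0,0,-0.2],[0,0,0,0,0,0,-0.3],[0,0,0,0,0,0,-0.5],[0,0,0,0,0,0,-1],[0,0,0,0,0,0,-1],[0,0,0,0,0,0,-1]]
  ]
}}

```text
t: 26.6
position: [0.5846, 0.2277, 0.0925]
eef_rot: [3.141, -0.001, 0.931]
ft_force: [-0.0, -0.1, 4.8]
grip_width: 0.0337
grasp_force: 30.0
```

{"name": "step_arm", "arguments": {
  "moves": [
    [[0,0,0.03,0,0,0,-1],[0,0,0.1,0,0,0,-1],[0,0,0.2,0,0,0,-1],[0,0,0.32,0,0,0,-1],[0,0,0.42,0,0,0,-1],[0,0,0.46,0,0,0,-1],[0,0,0.46,0,0,0,-1]]
  ]
}}

```text
t: 27.3
position: [0.585, 0.2278, 0.2093]
eef_rot: [3.139, -0.003, 0.931]
ft_force: [-0.4, -0.5, 0.1]
grip_width: 0.0336
grasp_force: 30.0
```

{"name": "step_arm", "arguments": {
  "moves": [
    [[-0.05,0,0,0,0,0,-1],[-0.15,0.008,0,0,0,0,-1],[-0.28,0.008,0,0,0,0,-1],[-0.42,0.008,0,0,0,0,-1],[-0.55,0.008,0,0,0,0,-1],[-0.66,0.008,0,0,0,0,-1],[-0.72,0.008,0,0,0,0,-1],[-0.73,0.008,0,0,0,0,-1]]
  ]
}}

```text
t: 28.1
position: [0.3985, 0.2291, 0.2044]
eef_rot: [-3.14, 0.003, 0.933]
ft_force: [-0.7, -0.5, -0.5]
grip_width: 0.0335
grasp_force: 30.0
```

{"name": "step_arm", "arguments": {
  "moves": [
    [[0,0,-0.06,0,0,0,-1],[0,0,-0.15,0,0,0,-1],[0,0,-0.2,0,0,0,-1],[0,0,-0.2,0,0,0,-1]]
  ]
}}

```text
t: 28.5
position: [0.3999, 0.2285, 0.1529]
eef_rot: [-3.138, 0.006, 0.931]
ft_force: [-0.2, -0.1, -0.5]
grip_width: 0.0337
grasp_force: 30.0
```

```bash
python3 hold.py p7
```

```text
28.5 [0.3999 0.2285 0.1529] [-3.138  0.006  0.931] [-0.22 -0.1  -0.47] 0.03366747696115104
```

View pics/p7.png

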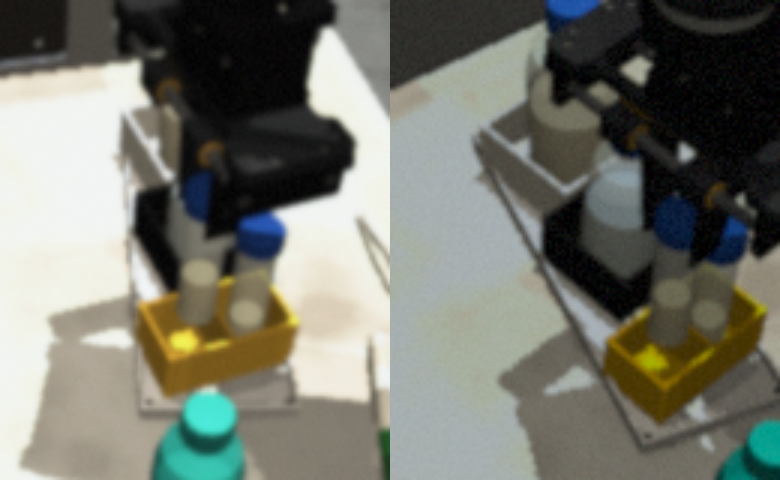

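{"name": "step_arm", "arguments": {
  "moves": [
    [[0.004,0.002,-0.06,0,0,0,-1],[0.004,0.002,-0.13,0,0,0,-1],[0.004,0.002,-0.18,0,0,0,-1],[0.004,0.002,-0.2,0,0,0,-1],[0.004,0.002,-0.21,0,0,0,-1],[0.004,0.002,-0.21,0,0,0,-1]]
  ]
}}

```text
t: 29.2
position: [0.4026, 0.2301, 0.1042]
eef_rot: [3.142, -0.0, 0.931]
ft_force: [-0.2, 0.8, 0.2]
grip_width: 0.0336
grasp_force: 30.0
```

{"name": "step_arm", "arguments": {
  "moves": [
    [[0,0,-0.004,0,0,0,-1],[0,0,-0.008,0,0,0,-1],[0,0,-0.012,0,0,0,-1],[0,0,-0.012,0,0,0,-1]]
  ]
}}

```text
t: 29.6
position: [0.4033, 0.2304, 0.1025]
eef_rot: [3.141, -0.002, 0.931]
ft_force: [-0.2, 0.3, 5.1]
grip_width: 0.0335
grasp_force: 30.0
```

Contact. Release, raise, and back the arm away so the view is clear.

{"name": "step_arm", "arguments": {
  "moves": [
    [[0,0,0,0,0,0,-0.2],[0,0,0,0,0,0,-0.05],[0,0,0,0,0,0,0.1],[0,0,0,0,0,0,0.1],[0,0,0.1,0,0,0,0.1],[0,0,0.25,0,0,0,0.1],[0,0,0.45,0,0,0,0.1],[0,0,0.6,0,0,0,0.1]]
  ]
}}

```text
t: 30.4
position: [0.4027, 0.2301, 0.2538]
eef_rot: [3.141, -0.002, 0.931]
ft_force: [0.2, -0.1, 0.8]
grip_width: 0.052
grasp_force: 0.0
```

{"name": "step_arm", "arguments": {
  "moves": [
    [[0.7,0,0.1,0,0,0,0.1],[0.7,0,0.1,0,0,0,0.1],[0.7,0,0.1,0,0,0,0.1],[0.7,0,0.1,0,0,0,0.1],[0.7,0,0.1,0,0,0,0.1],[0.7,0,0.1,0,0,0,0.1]]
  ]
}}

```text
t: 31.0
position: [0.5773, 0.2298, 0.2752]
eef_rot: [-3.14, 0.001, 0.931]
ft_force: [-0.5, -0.2, 0.5]
grip_width: 0.0521
grasp_force: 0.0
```

```bash
sed -i 's/\[(90,230),(65,210)\]/[(90,150),(65,210)]/; s/x:x+130\],(390/x:x+190],(390/' hold.py; python3 hold.py p8; python3 -c "
from h import *
for q in ('bottle_red','tube_orange'): print(q,[d['xyz'] for d in manip.search_frame(q,'scene')])"
```

```text
31.0 [0.5773 0.2298 0.2752] [-3.14e+00  1.00e-03  9.31e-01] [-0.47 -0.17  0.51] 0.052145043212271217
bottle_red [[0.5574, 0.4183, 0.0728], [0.4778, 0.1458, 0.0369]]
tube_orange [[0.6605, 0.2249, 0.0753]]
```

View pics/p8.png

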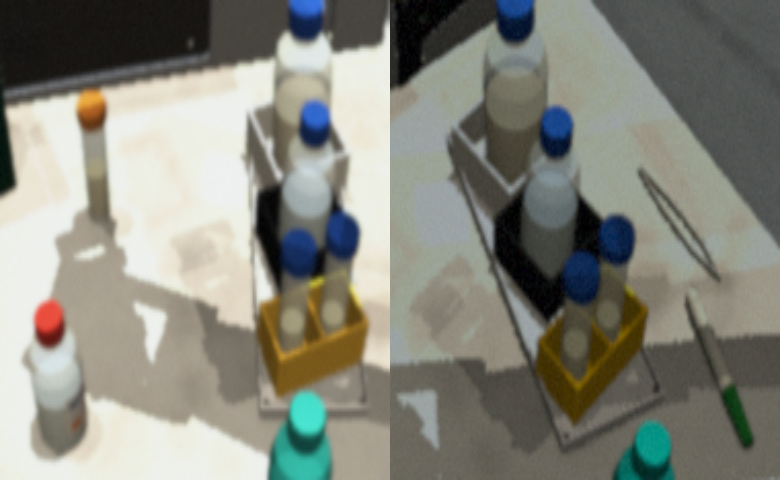

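All four containers stand upright in their wells, and the red-capped bottle (50,380) and orange-capped tube (95,155) have not moved. Handing in.

```bash
python3 -c "
from station import manip
print(manip.job_done())"
```

```text
the job is handed in; nothing more can be done
None
```

I handed the job in at about 31 s: the large bottle stands in the white holder, the smaller one in the black, and one tube in each yellow well, all upright; the red-capped bottle and orange-capped tube were not moved.

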